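# Hang the tube basket to dry and switch on the blower

## Task

Hang the wire basket of tubes by its loop handle on the hook of the drip stand and let go, so that it hangs free and upright. Then switch on the drying blower: turn the knob on its sloping panel clockwise until it clicks past its detent and stays in the on position. Leave the bottle, the beaker and the jar where they stand.

Things in the scene. Friction and masses are not known exactly. Their poses are not given: they have to be found in the camera images.
- basket: Wire basket, 80 (x) by 110 (y) mm, 62 high, with six capped tubes to 84 high; 0.2 to 0.45 kg. Origin: centre of underside, z up. Stiff loop handle of 8 mm round bar in the plane x = 0: bars slope in from y = +-50, z = 60 to y = +-20, z = 100, rise straight to z = 156, joined there by a level top bar along y (centre lines). Upright legs: 48 mm over their outsides, 32 mm between.
- handle_grip (a point): Point in the basket's loop, midway between the two upright legs, 132 mm above the basket's underside: a good TCP point to pinch the loop across its legs (48 mm, along y) from above. Axes as the basket's.
- handle_under (a point): Middle of the underside of the loop's top bar, 152 mm above the basket's underside; it comes to rest on the hook. Axes as the basket's.
- stand: Fixed drip stand: white tray 190 by 190 mm, rim 24 mm high, and a steel post (16 mm thick, 202 mm high) 85 mm along +x from the origin. From the post's top a 10 mm round level hook bar (centre 195 mm up) runs along the stand's -x and turns up at its free end. Origin: under the tray's middle, z up.
- hook_seat (a point): Top of the hook's level bar, 70 mm in front of the post's axis, 200 mm above the table; where the handle's top bar should rest. x along the bar toward the post, z up. The level bar runs from x = -33 to x = +70 here.
- hook_tip (a point): Topmost point of the hook's upturned free end, 18 mm higher than hook_seat and 45 mm in front of it (its outermost surface is 50 mm in front); the handle must be lifted over it.
- blower: Fixed blower, ivory, 210 (x) by 180 (y) mm. Origin: under its middle, z up. From a 60 mm high front edge at x = -100 a panel slopes up 40 degrees toward +x. The tower behind it (x = 15 to 110, 230 mm high) has a grey lip overhanging the panel to x = -32 at z = 205 to 230: reach the knob along its axis, not from straight above.
- knob (a joint): Angle of the knob: 0 is off (as it starts), 1.2 rad is on (end stops), growing clockwise as one looks at the panel. A strong sprung detent stands at 0.6 rad: short of it the knob springs back to off when let go, past it the knob snaps on to 1.2 by itself; about 0.13 N m at most. On counts from 1.0.
- bottle: Bystander: amber bottle, 72 mm diameter, 160 mm high. Origin under its centre.
- beaker: Bystander: open glass beaker, 84 mm rim diameter, 100 mm high. Origin under its centre.
- jar: Bystander: white jar with black cap, 80 mm diameter, 85 mm high. Origin under its centre.
- knob_grip (a point): Point on the knob's axis, 40 mm off the panel: a good TCP point. Black 64 mm disc with a straight grip bar across it: 64 mm long (x here), 16 thick (y), its top 14 mm above this point, its foot 26 below. z points off the panel along the axis, 40 degrees from vertical toward the blower's -x; x and y turn with the knob.
Things that resemble listed ones, but are neither listed nor needed, are in the scene too. There is more than one size of the basket; the job needs the middle-sized.

How it is judged:
By the outcome, as a careful person would: the job done as asked, in the order asked, and still so for the second after the job is handed in, with the robot touching nothing.
It also fails if it takes over 67 s, if anything falls off the work surface, if the arm or the gripper's body presses on something with over 40 N, if the wrist force passes 120 N, or if a joint passes its speed limit or range.

## Robot

A 7-joint arm with a two-finger parallel gripper is mounted at the origin on the work surface. World frame = base frame: x ahead of the robot, y to its left, z up, the work surface at z = 0. Lengths are in m, angles in rad, forces in N, time in s.
With the tool pointing down it reaches from about 0.35 to 0.9 m from the base axis. Payload 19.9 kg.
Tool frame: the origin (TCP) lies between the finger pads, 19 mm behind the fingertips; this is the grasp point; z points along the fingers, y is the line along which they close (so a half turn about z gives the same grasp; the last joint's range is limited). The gripper opens to 94 mm and grips with 3 to 60 N. Pads are 16 mm wide; open, the fingers measure 119 mm over their backs; the gripper's body (75 mm by 177 mm) begins 78 mm behind the grasp point.
Start: joints at [1.28, 0.417, -0.01, 1.614, 0.005, 1.111, -0.053], TCP at [0.155, -0.606, 0.224] pointing down, gripper open.
Joint ranges: [-2.81, 2.81], [-0.39, 2.02], [-1.27, 1.25], [0.06, 2.57], [-1.19, 4.33], [0.19, 2], [-2.82, 2.82]. Speed limits (rad/s): [1.89, 1.89, 2.39, 2.39, 3.01, 3.01, 3.01].

## Interface

Orientations are given as a 3x3 rotation matrix whose columns are the frame's x, y, z axes.
In Python, from rig import robot gives the robot as it stands. Calls block until the motion is done:
- robot.move_ptp(position, orientation): joint-space move of the TCP to a pose.
- robot.move_linear(position, velocity=0.15, frame=None, threshold=None): straight line of the TCP; frame=None keeps the orientation; velocity is the mean speed in m/s. With threshold (N) it stops when the force on the tool has changed by that much, and returns True; else False.
- robot.goto_joints(angles): joint-space move.
- robot.gripper_to(opening): finger opening in m; the grip force is fixed at half the most; returns when the fingers have stopped.
- robot.pause(seconds).
- robot.ik(position, orientation): joint angles nearest the present ones, or None.
- robot.get_state(): the state.
- robot.grab_frame(name): name is "scene" or "top" or "wrist"; returns the picture (384x512x3 uint8, red, green, blue); there is no depth.
- robot.camera_info(name): a dict with "fx", "fy", "cx", "cy" (pixels), "rvec" (rotation vector, rad) and "tvec" (3), from world to camera coordinates, as OpenCV has them. Camera axes: x right, y down, z forward; pixel columns grow to the right and rows downward; lengths in m; the calibration is good to about 2 mm. The wrist camera is an equidistant fisheye: a pixel r from the principal point sees the ray r / f radians off the axis. A picture is of the moment at which its call begins: read the wrist's pose just before it. camera_info takes no time and is no camera call; for the wrist camera it gives the pose at the moment of the call.
A pose or a line that the arm cannot do raises robot.PlanningError and nothing moves.
- robot.sign_off(): hands the job in; it is judged then, once.
The state is a dict: "time": time; "qpos": joint angles; "joint_vel": joint speeds; "effort": joint torques, N m; "ee_pos": TCP position; "tool_rot": TCP orientation; "force": force on the tool from outside, world axes, zero at the start; "moment": the same for the moment, N m; "opening": finger opening in m; "grasp_force": force on a finger pad.
Only numpy, scipy, OpenCV 4.12 (cv2) and the standard library are available. Lean on these libraries where they do the work, as an engineer would, in place of code of your own. Each camera call takes 0.05 s, during which the arm holds its last target. There are 200 camera calls.

## Working session

There is one attempt and no reset: what is moved stays moved. The work goes in short steps, each a Python script; the robot and the scene stay as the last script left them, time stands still between calls to the robot, and variables do not carry over. Pictures are saved under pics/ and viewed, at most 10 in all, crops included, and the job is handed in when it is done.

```bash
mkdir -p pics; ls; python3 - <<'E'
from rig import robot
import cv2,numpy as np
for n in ("scene","top"):
    im=robot.grab_frame(n); cv2.imwrite(f"pics/{n}0.png",cv2.resize(im[:,:,::-1],(768,576),interpolation=cv2.INTER_CUBIC))
    print(n,robot.camera_info(n))
s=robot.get_state();print(s["time"],s["tool_rot"])
E
```

```text
pics
scene {'fx': 355.6583057684442, 'fy': 355.6583057684442, 'cx': 259.60333055015246, 'cy': 192.01575457729564, 'rvec': array([ 1.01302587,  2.49396277, -1.00992945]), 'tvec': array([ 0.37607007, -0.15736751,  1.8598243 ])}
top {'fx': 410.96076120343616, 'fy': 410.96076120343616, 'cx': 254.61660498857728, 'cy': 196.48312651126034, 'rvec': array([ 2.16219027, -2.12189284,  0.13403893]), 'tvec': array([0.00287163, 0.56197709, 1.37499866])}
0.1 [[ 9.68954719e-01  2.47237962e-01 -3.77419393e-04]
 [ 2.47238230e-01 -9.68954131e-01  1.07216763e-03]
 [-1.00621538e-04 -1.13219439e-03 -9.99999354e-01]]
```

View pics/scene0.png

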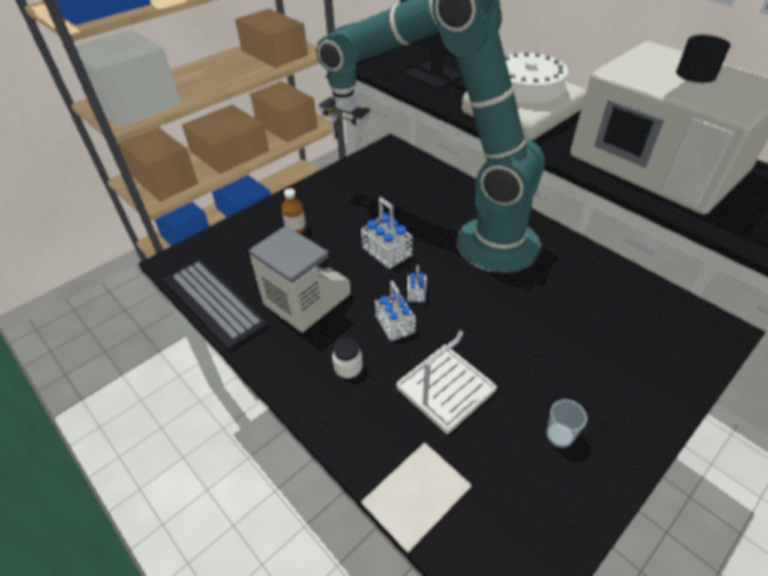

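View pics/top0.png

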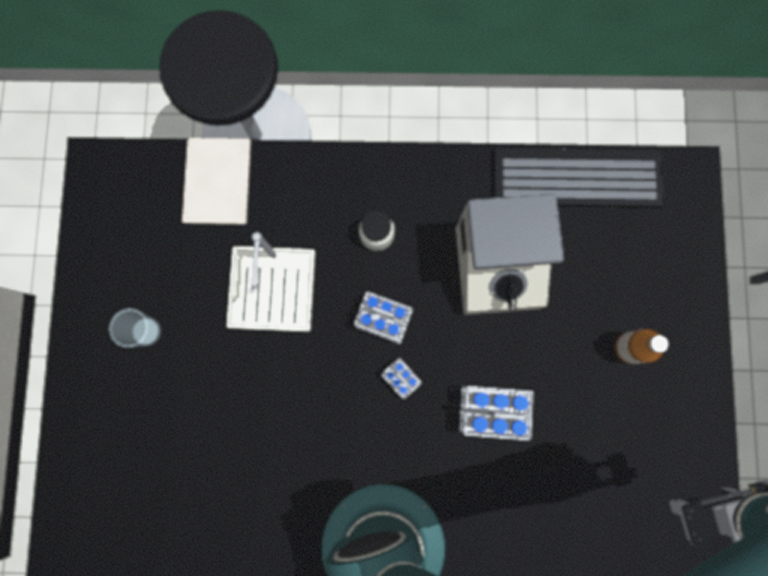

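The scene view shows the shelf, blower, three baskets, stand and beaker. In the top view (768-wide), the middle basket is at (384,317), small one at (401,378) and big one at (497,413). The stand tray is centred at (272,288), with its post top at (257,238) and hook end near (253,288). The blower is at (510,250) with its knob at (508,286). The jar is at (376,230), the bottle at (640,345) and the beaker at (128,328).

```bash
cat > h.py <<'E'
from rig import robot
import cv2,numpy as np,json
from scipy.optimize import least_squares
from scipy.spatial.transform import Rotation as Ro
def shot(name,tag,crop=None,zoom=1.5):
    ci=robot.camera_info(name); im=robot.grab_frame(name)
    np.savez(f"pics/{tag}.npz",im=im,**ci,fish=name=="wrist")
    save(im,tag,crop,zoom); return ci
def save(im,tag,crop=None,zoom=1.5):
    if crop: im=im[crop[1]:crop[3],crop[0]:crop[2]]
    cv2.imwrite(f"pics/{tag}.png",cv2.resize(im[:,:,::-1],None,fx=zoom,fy=zoom,interpolation=cv2.INTER_CUBIC))
def load(tag): return dict(np.load(f"pics/{tag}.npz"))
def rays(ci,px):
    px=np.atleast_2d(px).astype(float); a=(px-[ci["cx"],ci["cy"]])/[ci["fx"],ci["fy"]]
    if ci.get("fish"):
        t=np.linalg.norm(a,axis=1,keepdims=True); d=np.hstack([a/np.maximum(t,1e-9)*np.sin(t),np.cos(t)])
    else: d=np.hstack([a,np.ones((len(a),1))])
    R=Ro.from_rotvec(ci["rvec"]).as_matrix()
    return -R.T@ci["tvec"], d/np.linalg.norm(d,axis=1,keepdims=True)@R
def onplane(ci,px,z):
    c,d=rays(ci,px); return c+d*((z-c[2])/d[:,2:])
def proj(ci,P):
    q=np.atleast_2d(P)@Ro.from_rotvec(ci["rvec"]).as_matrix().T+ci["tvec"]
    if ci.get("fish"):
        r=np.linalg.norm(q[:,:2],axis=1,keepdims=True); a=q[:,:2]/np.maximum(r,1e-9)*np.arctan2(r,q[:,2:])
    else: a=q[:,:2]/q[:,2:]
    return a*[ci["fx"],ci["fy"]]+[ci["cx"],ci["cy"]]
def tri(obs):
    A=np.zeros((3,3));b=np.zeros(3)
    for ci,px in obs:
        c,d=rays(ci,px); M=np.eye(3)-np.outer(d[0],d[0]); A+=M;b+=M@c
    return np.linalg.solve(A,b)
E
python3 - <<'E'
from h import *
t=robot.camera_info("top"); t["fish"]=False
f=lambda p,z:onplane(t,np.array(p)/1.5,z).round(3)
print("tray corners",f([(233,247),(315,249),(311,331),(227,327)],.024))
print("basket tops",f([(384,317),(497,413),(401,378)],.06))
print("blower front",f([(465,313),(547,306)],.06),"knob",f((508,286),.13),"jar",f((376,228),.085),"bottle",f((659,344),.16))
w=robot.camera_info("wrist"); s=robot.get_state()
R=Ro.from_rotvec(w["rvec"]).as_matrix();c=-R.T@w["tvec"]
T=s["tool_rot"];print("cam in tool",T.T@(c-s["ee_pos"]),(T.T@R.T).round(3),w["fx"],w["cx"],w["cy"])
E
```

```text
tray corners [[0.671 0.366 0.024]
 [0.67  0.173 0.024]
 [0.477 0.175 0.024]
 [0.482 0.37  0.024]]
basket tops [[ 0.508  0.007  0.06 ]
 [ 0.301 -0.245  0.06 ]
 [ 0.373 -0.033  0.06 ]]
blower front [[ 0.521 -0.174  0.06 ]
 [ 0.54  -0.358  0.06 ]] knob [[ 0.573 -0.258  0.13 ]] jar [[0.707 0.029 0.085]] bottle [[ 0.453 -0.562  0.16 ]]
cam in tool [ 0.0783396  -0.00090914 -0.15993651] [[ 0.    -0.963 -0.27 ]
 [ 1.     0.    -0.   ]
 [ 0.    -0.27   0.963]] 297.3186396354542 254.47699821118763 188.288295890511
```

```bash
python3 - <<'E'
from h import *
D=np.diag([1.,-1,-1])
s=robot.get_state(); p=s["ee_pos"]
robot.move_linear([p[0]+.05,p[1]+.1,.42],velocity=.3)
robot.move_ptp([.42,0.02,.40],D); shot("wrist","w1")
robot.move_linear([.42,.2,.40],velocity=.25); shot("wrist","w2")
a,b=load("w1")["im"],load("w2")["im"]
# candidate tilted look at knob
yaw=.1;n=np.array([-np.sin(.698)*np.cos(yaw),-np.sin(.698)*np.sin(yaw),np.cos(.698)])
for k in range(8):
    x=Ro.from_rotvec(-n*k*np.pi/4).apply([-np.sin(yaw),np.cos(yaw),0]); R=np.c_[x,np.cross(-n,x),-n]
    q=robot.ik(np.array([.55,-.26,.13])+.08*n,R); print(k,None if q is None else np.round(q,2))
s=robot.get_state();print(s["time"],np.round(s["qpos"],2))
save(a[60:330],"w1v",None,1.56); save(b[60:330],"w2v",None,1.56)
E
```

```text
0 [ 1.62  0.36 -1.06  2.19 -0.57  0.29  1.29]
1 [ 1.2   0.23 -0.56  2.2  -1.03  0.41  0.89]
2 [ 0.94  0.2  -0.28  2.21 -1.13  0.46  0.19]
3 [ 1.48  0.3  -0.88  2.19 -0.81  0.34 -0.86]
4 [ 1.45  0.29 -0.85  2.19 -0.84  0.35 -1.62]
5 [ 1.5   0.3  -0.9   2.19 -0.79  0.33 -2.45]
6 [ 1.72  0.43 -1.19  2.19 -0.25  0.26  2.56]
7 [ 1.62  0.36 -1.06  2.19 -0.57  0.29  2.08]
4.0083 [ 0.56  0.05 -1.1   1.71  0.05  1.41 -2.11]
```

View pics/w1.png

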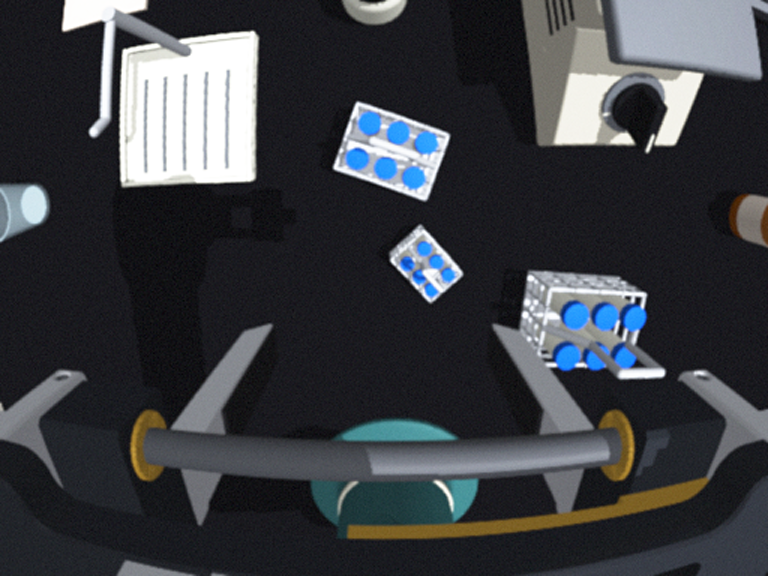

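View pics/w2.png

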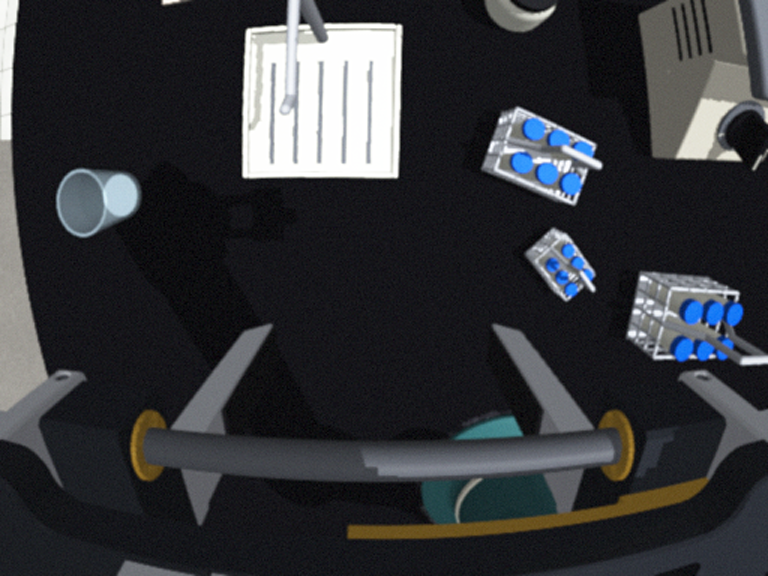

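W1 (768-px coordinates): the middle basket's rim corners are (357,103), (449,132), (429,198) and (334,168), and its loop bar runs (371,141) to (419,156). The tray corners are (124,47), (257,33), (257,183) and (121,187), and the hook tip is at (98,130). W2: the same basket's loop bar runs (563,151) to (600,164), and the hook tip is at (288,103). The knob is at about (635,105) in W1.

```bash
cat > fit.py <<'E'
from h import *
w1,w2=load("w1"),load("w2")
def fit(obs,x0):
    # obs: (ci, local pt, px768) ; pars x,y,yaw,z
    def r(p):
        R=Ro.from_euler("z",p[2]).as_matrix()
        return np.concatenate([(proj(ci,R@np.array(l)+[p[0],p[1],p[3]])[0]-np.array(px)/1.5) for ci,l,px in obs])
    s=least_squares(r,x0,loss="soft_l1"); return s.x,r(s.x).reshape(-1,2)
E
python3 - <<'E'
from fit import *
c=[(.04,.055,.062),(.04,-.055,.062),(-.04,-.055,.062),(-.04,.055,.062)]
caps1=np.mean([(370,123),(398,132),(427,142),(357,159),(386,168),(413,177)],0)
caps2=np.mean([(533,129),(558,138),(583,150),(521,162),(547,173),(571,184)],0)
ob=[(w1,l,p) for l,p in zip(c,[(357,103),(449,132),(429,198),(334,168)])]+[(w2,c[i],p) for i,p in [(0,(517,108)),(2,(577,205)),(3,(484,173))]]
ob+=[(w1,(0,.024,.156),(371,141)),(w1,(0,-.024,.156),(419,156)),(w2,(0,-.024,.156),(602,165)),(w1,(0,0,.084),caps1),(w2,(0,0,.084),caps2)]
p,r=fit(ob,[.5,0,-.3,0]); print("basket",p.round(4),np.degrees(p[2]).round(1));print(r.round(1).tolist())
t=[(.095,.095,.024),(.095,-.095,.024),(-.095,-.095,.024),(-.095,.095,.024)]
ob=[(w1,l,q) for l,q in zip(t,[(124,47),(257,33),(257,183),(121,187)])]+[(w2,l,q) for l,q in zip(t,[(246,29),(402,25),(399,178),(243,178)])]
ob+=[(w1,(-.033,0,.215),(98,130)),(w2,(-.033,0,.215),(288,103)),(w1,(.085,0,.2),(109,15))]
p,r=fit(ob,[.57,.27,0,0]); print("stand",p.round(4),np.degrees(p[2]).round(1));print(r.round(1).tolist())
print("tip",tri([(w1,(98/1.5,130/1.5)),(w2,(288/1.5,103/1.5))]), "bar ends",tri([(w1,(419/1.5,156/1.5)),(w2,(602/1.5,165/1.5))]))
R=Ro.from_euler("z",p[2]).as_matrix();print("seat",R@[.015,0,.2]+[p[0],p[1],p[3]])
E
```

```text
basket [ 0.5096  0.0085 -0.3022 -0.0033] -17.3
[[-0.9, -0.4], [0.8, 0.1], [-0.4, 0.8], [0.4, 1.5], [-1.5, -0.5], [-0.8, -0.7], [6.5, -0.6], [-1.1, -0.5], [0.7, 0.1], [-0.8, 0.6], [0.7, -0.1], [1.1, 0.2]]
stand [ 0.5741  0.2724 -0.0241 -0.0019] -1.4
[[0.1, 1.8], [-1.1, -0.9], [-3.2, -1.1], [1.2, -0.0], [1.1, 0.0], [0.4, 0.1], [-0.1, 0.2], [0.9, -0.1], [-1.5, 0.1], [-0.5, 3.5], [1.5, -3.6]]
tip [0.5435299  0.27309053 0.20992876] bar ends [ 0.50302178 -0.01296814  0.15800972]
seat [0.58912247 0.27199683 0.19811428]
```

```bash
python3 - <<'E'
from h import *
def down(yaw): c,s=np.cos(yaw),np.sin(yaw); return np.array([[c,s,0],[s,-c,0],[0,0,-1.]])
st=lambda m:(lambda s:print(m,round(s["time"],2),s["ee_pos"].round(4),s["force"].round(1),"op",round(s["opening"],4),round(s["grasp_force"],1)))(robot.get_state())
robot.move_ptp([.509,.008,.28],down(-.302)); print(np.round(robot.get_state()["qpos"],2))
robot.move_linear([.509,.008,.132],velocity=.2); st("at grasp")
robot.gripper_to(.03); st("closed")
robot.move_linear([.509,.008,.25],velocity=.2); st("lifted")
robot.move_linear([.45,.274,.25],velocity=.25,frame=down(-.024)); st("pre")
shot("wrist","w3"); shot("scene","s3",(230,170,358,300),3); shot("wrist","w3",None,1.0)
a=load("w3")["im"];b=cv2.resize(load("s3")["im"][170:300,200:340],None,fx=2,fy=2)
c=np.zeros((384,512+280,3),np.uint8);c[:,:512]=a;c[:260,512:]=b;save(c,"w3c",None,1)
E
```

```text
[ 0.71  0.25 -0.91  1.81  0.22  1.19 -2.14]
at grasp 5.86 [0.5096 0.0084 0.1332] [-0.4 -0.1 -0.1] op 0.094 0.0
closed 6.64 [0.5089 0.008  0.1319] [ 0.3  0.9 -1.8] op 0.0475 30.0
lifted 7.38 [0.5085 0.0077 0.249 ] [-0.3 -0.6 -3.5] op 0.0471 30.0
pre 8.62 [0.4502 0.2731 0.2498] [ 0.4 -0.3 -3. ] op 0.0473 30.0
```

View pics/w3c.png

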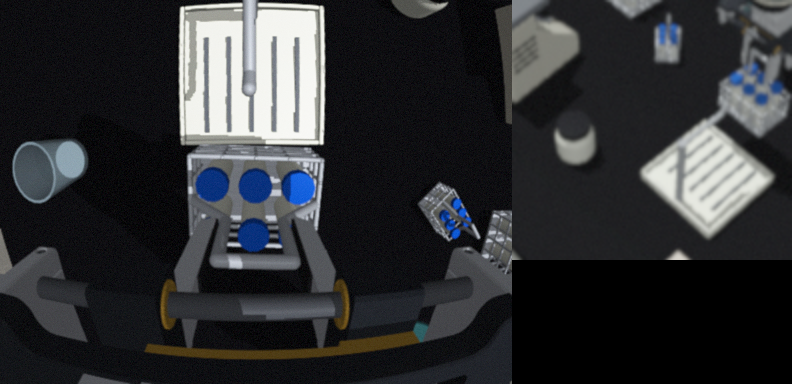

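The basket is held upright and centred, with the loop bar at (255,263). The hook tip is straight ahead at (249,88). I'll triangulate the tip using three views, then hang the basket.

```bash
python3 - <<'E'
from fit import *
st=lambda m:(lambda s:print(m,round(s["time"],2),s["ee_pos"].round(4),s["force"].round(1),"op",round(s["opening"],4)))(robot.get_state())
w3=load("w3")
tip=tri([(w1,(98/1.5,130/1.5)),(w2,(288/1.5,103/1.5)),(w3,(249,88))]);print("tip",tip)
# bar line at z=.2 in w3: hook bar seen at column 250, row 20
b=onplane(w3,[(249.5,20)],.198)[0];print("bar pt",b)
y0=tip[1]*.5+.5*(.2724-.024*(-.03)); print("y",y0)
tx,ty=.588,.2724-.024*.015
ty=(ty+tip[1]-.001)/2 if abs(tip[1]-ty)<.01 else 1/0
robot.move_linear([.46,ty,.216],velocity=.1); st("low")
robot.move_linear([tx,ty,.216],velocity=.12); st("over seat")
print(robot.move_linear([tx,ty,.170],velocity=.03,threshold=2.0)); st("down")
a=robot.grab_frame("wrist");b=cv2.resize(shot("scene","s4") and load("s4")["im"][200:330,220:360],None,fx=2,fy=2)
c=np.zeros((384,792,3),np.uint8);c[:,:512]=a;c[:260,512:]=b;save(c,"w4c",None,1)
E
```

```text
tip [0.54305034 0.27440657 0.20781375]
bar pt [0.59243011 0.27370673 0.198     ]
y 0.273763283306514
low 9.28 [0.4598 0.2729 0.2156] [-0.   0.8 -2.1] op 0.0475
over seat 10.5 [0.5875 0.2729 0.2161] [ 0.4  0.4 -3.4] op 0.0474
True
down 11.62 [0.588  0.2727 0.1789] [-0.8 -0.3  6.7] op 0.0475
```

View pics/w4c.png

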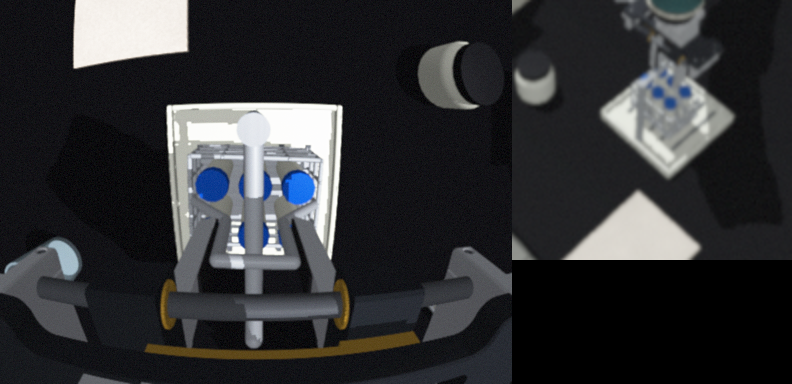

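```bash
cat > kn.py <<'E'
from h import *
def frame(yaw,phi):
    """tool frame facing the panel; tool x uphill, turned clockwise by phi"""
    n=np.array([-np.sin(.698)*np.cos(yaw),-np.sin(.698)*np.sin(yaw),np.cos(.698)])
    y=np.array([-np.sin(yaw),np.cos(yaw),0]); up=np.cross(y,n)
    x=Ro.from_rotvec(-n*phi).apply(up); return n,np.c_[x,np.cross(-n,x),-n]
st=lambda m:(lambda s:print(m,round(s["time"],2),s["ee_pos"].round(4),s["force"].round(1),s["moment"].round(2),"op",round(s["opening"],4),np.round(s["qpos"],2)))(robot.get_state())
E
python3 - <<'E'
from kn import *
robot.gripper_to(.094); st("open")
p=robot.get_state()["ee_pos"]
robot.move_linear([p[0],p[1],.36],velocity=.2); st("up")
shot("wrist","w5")
robot.goto_joints([.45,.1,0,1.75,0,1.29,0]); st("neutral")
k=np.array([.573,-.258,.13])
for phi in (-.3,0,.3,1.2,np.pi-.3,np.pi,np.pi+.3,np.pi+1.2):
    for d in (.2,.04):
        n,R=frame(.1,phi); q=robot.ik(k+d*n,R); print(round(phi,2),d,None if q is None else np.round(q,2))
E
```

```text
open 12.58 [0.5876 0.2723 0.1783] [-1.4 -0.2  0.1] [ 0.06  0.02 -0.01] op 0.0941 [ 0.11  0.66 -0.87  1.57  0.54  1.17 -2.47]
up 13.64 [0.5873 0.272  0.3589] [ 0.1 -0.6  0.7] [0.05 0.04 0.02] op 0.094 [ 0.13  0.53 -0.95  1.34  0.42  1.48 -2.38]
neutral 15.82 [ 0.4392 -0.2456  0.3439] [-0.1 -0.4  0.8] [-0.03 -0.02  0.01] op 0.0939 [ 0.45  0.1  -0.    1.75  0.    1.29 -0.  ]
-0.3 0.2 [ 0.62 -0.02  0.17  2.2  -0.89  0.7   0.25]
-0.3 0.04 [ 0.98  0.33 -0.42  2.15 -1.16  0.33  0.5 ]
0 0.2 [ 0.65 -0.02  0.14  2.19 -0.89  0.7  -0.05]
0 0.04 [ 1.23  0.39 -0.71  2.14 -0.9   0.25 -0.02]
0.3 0.2 [ 0.65 -0.02  0.14  2.19 -0.89  0.7  -0.35]
0.3 0.04 [ 1.23  0.39 -0.71  2.14 -0.9   0.25 -0.32]
1.2 0.2 [ 0.59 -0.02  0.2   2.2  -0.89  0.69 -1.25]
1.2 0.04 [ 1.08  0.35 -0.54  2.14 -1.07  0.3  -1.07]
2.84 0.2 None
2.84 0.04 [ 1.08  0.35 -0.54  2.14 -1.07  0.3  -2.71]
3.14 0.2 None
3.14 0.04 [ 1.6   0.63 -1.22  2.13  0.7   0.23  1.66]
3.44 0.2 [-0.02 -0.06  0.8   2.21 -0.84  0.67  2.75]
3.44 0.04 [ 1.25  0.39 -0.74  2.14 -0.86  0.24  2.79]
4.34 0.2 [ 0.23 -0.04  0.56  2.21 -0.86  0.69  1.87]
4.34 0.04 [ 1.05  0.34 -0.5   2.15 -1.11  0.31  2.1 ]
```

```bash
python3 - <<'E'
from kn import *
k=np.array([.573,-.258,.13]); n,R=frame(.1,0)
robot.move_ptp(k+.2*n,R); st("v1"); shot("wrist","k1")
robot.move_linear(k+.17*n+[0,.09,0],velocity=.2); st("v2"); shot("wrist","k2")
a=[load(t)["im"] for t in ("k1","k2")]
save(np.hstack([x[:,56:456] for x in a]),"kc",None,1)
save(cv2.resize(load("w5")["im"],(800,600)),"w5v",None,1)
E
```

```text
v1 16.71 [ 0.4459 -0.2703  0.2838] [ 1.  -0.2 -0.9] [-0.03  0.53 -0.01] op 0.094 [ 0.65 -0.02  0.14  2.19 -0.89  0.7  -0.05]
v2 17.39 [ 0.4647 -0.1795  0.2608] [ 0.2 -0.7 -0.3] [-0.08  0.54 -0.03] op 0.0941 [ 0.54 -0.09  0.01  2.31 -0.92  0.51 -0.18]
```

View pics/kc.png

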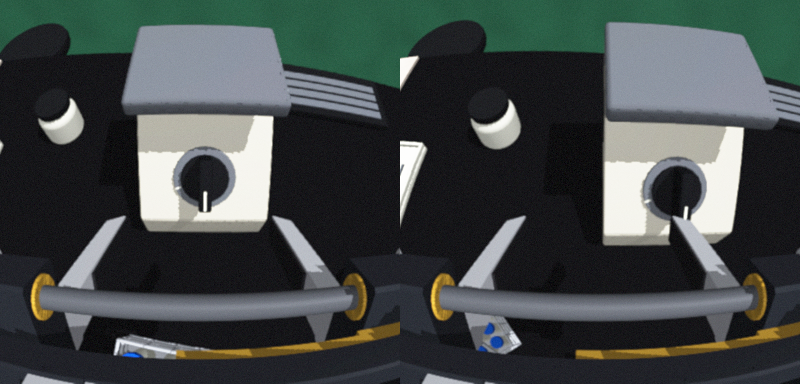

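View pics/w5v.png

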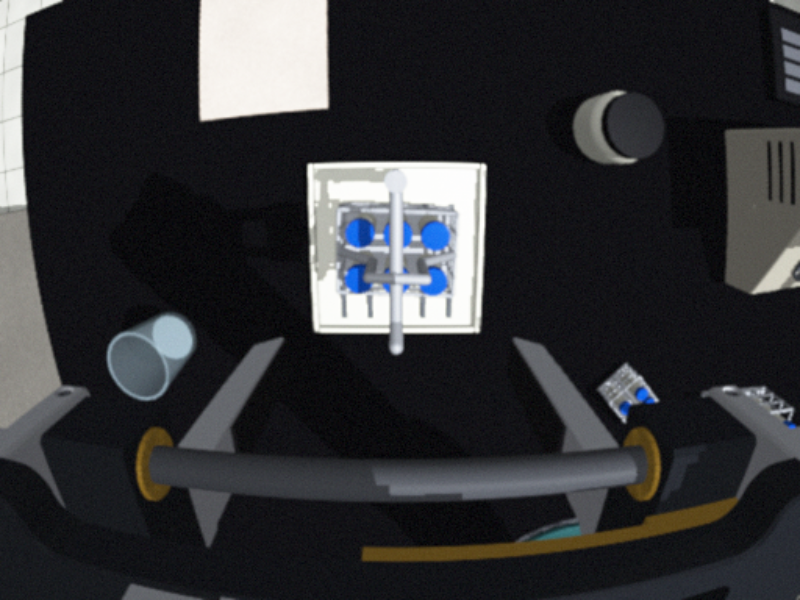

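The basket hangs on the hook at (397,280), free inside the tray outline, and the jar and beaker are undisturbed. In the knob view the bezel is centred at about (261,178) in full k1 pixels and (330,189) in k2. The grip bar lies along the slope, with its white pointer downhill and the on tick at lower left. I'll zoom in once for precise picks.

```bash
python3 - <<'E'
from kn import *
a=load("k1")["im"][115:245,190:330]; b=load("k2")["im"][115:245,250:390]
save(np.hstack([a,b]),"kz",None,2.8)
E
```

```text
(no output)
```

View pics/kz.png

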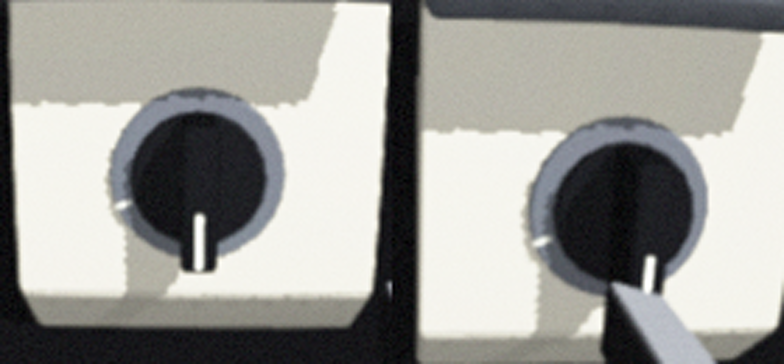

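```bash
python3 - <<'E'
from kn import *
k1,k2=load("k1"),load("k2")
A=lambda u,v:(k1,np.array([190+u/2.8,115+v/2.8])-.18); B=lambda u,v:(k2,np.array([250+(u-392)/2.8,115+v/2.8])-.18)
c,s=np.cos(.698),np.sin(.698)
L=lambda t,y,h:np.array([-.1+t*c-h*s,y,.06+t*s+h*c])   # panel coords -> blower
def world(p,l): return Ro.from_euler("z",p[2]).apply(l)+[p[0],p[1],p[3]]
def pts(p):
    x,y,yaw,z,t,phi,r0,t1,t2,t3,h=p; d=lambda r:(t-r*np.cos(phi),r*np.sin(phi))
    return [(A(20,292),L(0,.09,0)),(A(372,295),L(0,-.09,0)),(B(420,333),L(0,.09,0)),
     (A(197,175),L(t,0,.003)),(B(619,207),L(t,0,.003)),
     (A(199,271),L(*d(.032),h)),(A(200,214),L(*d(r0),h)),(B(651,257),L(*d(r0),h)),
     (A(10,5),L(t1,.09,0)),(A(388,5),L(t2,-.09,0)),(B(418,25),L(t3,.09,0))]
def r(p):
    e=[(proj(ci,world(p,l))[0]-px) for (ci,px),l in pts(p)]
    return np.r_[np.ravel(e),(p[3])/.002,(p[10]-.054)/.002]
q=least_squares(r,[.63,-.25,.1,0,.07,0,.01,.12,.12,.12,.054],loss="soft_l1").x
print(q.round(4)); print(r(q)[:-2].reshape(-1,2).round(1).tolist())
g=world(q,L(q[4],0,.04)); print("grip",g)
# independent triangulation of ring centre and pointer top
print("ring tri",tri([A(197,175),B(619,207)]),"model",world(q,L(q[4],0,.003)))
print("ptr tri",tri([A(200,214),B(651,257)]),"model",world(q,L(q[4]-q[6]*np.cos(q[5]),q[6]*np.sin(q[5]),q[10])))
np.savez("knob.npz",g=g,yaw=q[2],phi=q[5])
E
```

```text
[ 0.6338 -0.2582  0.0982 -0.0012  0.0628 -0.0024  0.0059  0.1433  0.1448
  0.1416  0.0538]
[[-0.2, -0.2], [0.1, -0.7], [-0.7, 0.6], [0.3, -0.7], [0.3, -0.1], [0.1, 0.8], [-0.1, 0.3], [-0.4, -0.3], [-0.9, 0.0], [0.5, 0.0], [0.8, 0.0]]
grip [ 0.55658038 -0.26581796  0.12979207]
ring tri [ 0.57995184 -0.26314581  0.10081822] model [ 0.58024517 -0.26348596  0.10144529]
ptr tri [ 0.54258666 -0.2672025   0.13832067] model [ 0.54330664 -0.26714039  0.13657723]
```

```bash
python3 - <<'E'
from kn import *
k=np.load("knob.npz"); g=k["g"]; n,R=frame(float(k["yaw"]),0.)
robot.gripper_to(.055)
robot.move_ptp(g+.10*n,R); st("pre")
print(robot.move_linear(g+.002*n,velocity=.08,threshold=8)); st("at")
robot.gripper_to(.005); st("grip")
E
```

```text
pre 18.73 [ 0.4925 -0.2721  0.2056] [-0.3  0.2  0.2] [-0.05  0.57  0.02] op 0.0551 [ 0.57  0.17  0.15  2.21 -1.16  0.56  0.2 ]
False
at 20.32 [ 0.5553 -0.2659  0.1316] [ 0.2  0.4 -0.4] [-0.04  0.6   0.01] op 0.0553 [ 1.09  0.43 -0.56  2.14 -1.18  0.24  0.27]
grip 21.01 [ 0.5553 -0.2666  0.1314] [ 2.8 -4.7 -2.8] [-0.83  0.43 -0.75] op 0.0157 [ 1.09  0.43 -0.56  2.14 -1.18  0.24  0.27]
```

```bash
python3 - <<'E'
from kn import *
q0=np.array(robot.get_state()["qpos"]); R0=robot.get_state()["tool_rot"]
for d in (.4,.8,1.15):
    q=q0.copy(); q[6]-=d; robot.goto_joints(q); R1=robot.get_state()["tool_rot"]
    print("rot about tool z",(R0.T@Ro.from_matrix(R1@R0.T).as_rotvec() if 0 else Ro.from_matrix(R0.T@R1).as_rotvec()).round(3)); st(d)
robot.gripper_to(.055); robot.pause(.3); st("released")
g=np.load("knob.npz"); n,_=frame(float(g["yaw"]),0.)
p=robot.get_state()["ee_pos"]; robot.move_linear(p+.15*n,velocity=.15); st("back")
a=shot("wrist","f1") and load("f1")["im"]; b=shot("top","f2") and load("f2")["im"]; c=shot("scene","f3") and load("f3")["im"]
o=np.zeros((600,800,3),np.uint8); o[:300,:400]=cv2.resize(a,(400,300)); o[:300,400:]=cv2.resize(a[90:270,170:410],(400,300))
o[300:,:400]=cv2.resize(b[120:270,120:320],(400,300)); o[300:,400:]=cv2.resize(c[200:320,220:380],(400,300)); save(o,"final",None,1)
E
```

```text
rot about tool z [0.    0.    0.396]
0.4 21.49 [ 0.5554 -0.2666  0.1314] [ 0.2 -0.2  0.1] [-0.16  0.48 -0.18] op 0.0158 [ 1.09  0.43 -0.56  2.14 -1.18  0.24 -0.12]
rot about tool z [ 0.    -0.     0.794]
0.8 21.98 [ 0.5554 -0.2664  0.1314] [0.5 1.4 1.8] [ 0.14  0.32 -0.04] op 0.0162 [ 1.09  0.43 -0.56  2.14 -1.18  0.24 -0.52]
rot about tool z [ 1.000e-03 -0.000e+00  1.143e+00]
1.15 22.42 [ 0.5555 -0.2663  0.1315] [0.  1.9 3.1] [ 0.42 -0.08  0.14] op 0.0156 [ 1.09  0.43 -0.56  2.14 -1.18  0.24 -0.87]
released 23.48 [ 0.5553 -0.2667  0.1313] [-0.5  0.5  0.3] [0.09 0.54 0.03] op 0.0548 [ 1.09  0.43 -0.56  2.14 -1.18  0.24 -0.88]
back 24.63 [ 0.4595 -0.2758  0.2458] [-0.2  0.1  0.6] [ 0.05  0.54 -0.04] op 0.0547 [ 1.16  0.08 -0.4   2.2  -0.95  0.6  -1.12]
```

View pics/final.png

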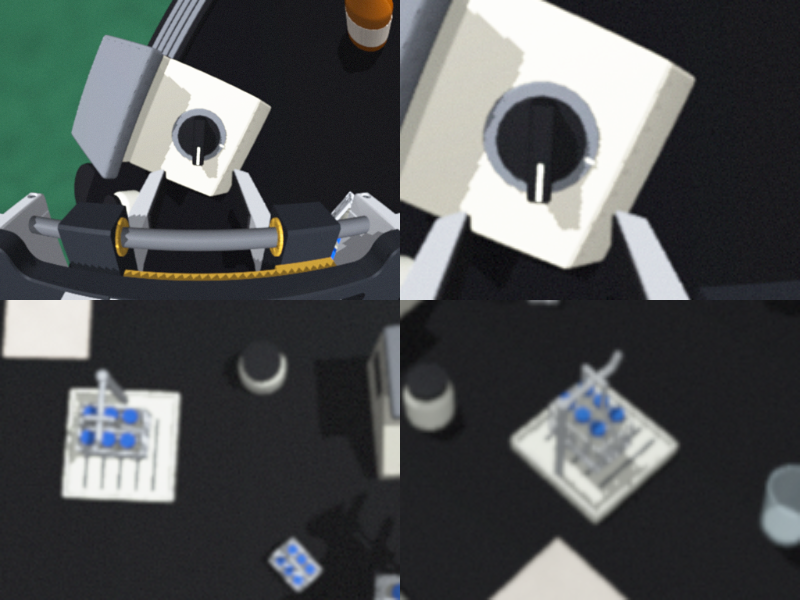

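The knob's pointer is now about 70° past the uncovered off tick at (590,160), so it is on. The basket still hangs on the hook over the tray at (110,425) and the gripper is clear, so I'm handing the job in.

```bash
python3 -c "
from rig import robot
print(robot.sign_off())"
```

```text
the job is handed in; nothing more can be done
None
```

The middle-sized basket hangs upright and free on the drip stand's hook, the blower knob is past its detent in the on position, the bottle, beaker and jar were left alone, and the job was handed in at about 25 s of robot time.

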